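# Push the butter box back into its place on the buffet

### The job

Push the white butter box along the counter into its place on the buffet line: its long back side flat against the tiled back rail, and its two ends level with the two ends of the blue tile on that rail. Only push it: do not pick it up or tip it, leave the honey jar, the cup and the sugar pot where they stand, and finish clear of everything.

Things in the scene. Friction and masses are not known exactly. Their poses are not given: they have to be found in the camera images.
- butter_box: White ceramic box, flat dark wooden lid (one rigid piece, 0.4 to 0.75 kg, slides). Body 96 mm along x, 165 mm along y, 55 mm high, upright flat sides; the lid, 94 x 163 mm, brings it to 65 mm. Origin: centre of its underside. +x is the long back side that goes to the rail. Starts 0.1 to 0.3 m to the left or right of its place along the rail, turned up to 0.3 rad from world x.
- rail: Fixed low back rail on the counter, wood faced with terracotta tiles, 70 mm deep, 840 mm long, 48 mm high. Origin: foot of its front face, middle of its length, on the counter. x points into the rail away from the robot (the front face is the plane x = 0), y runs along the rail. May be turned by up to 0.1 rad.
- blue_tile: Blue tile set on the rail's front and top, 165 mm long (as long as the butter box), under 2 mm proud and without thickness to the touch; it marks the place. Origin: foot of the rail's front face at the middle of the tile's length, axes as the rail's. When the job is done the butter box's origin lies 48 mm in front of this point.
- honey_jar: Loose amber jar with yellow cap, 58 mm diameter, 85 mm high, standing in front of the rail on the other side from the butter box. Origin: centre of its underside. Leave alone.
- cup: Loose blue ceramic cup, 68 mm across its rim, 75 mm high, standing near the rail 180 to 200 mm along it from the middle of the blue tile, to one side. Origin: centre of its underside. Leave alone.
- sugar_pot: Loose yellow sugar pot, 68 mm diameter, 80 mm high with a small knob, standing near the rail 180 to 200 mm from the middle of the blue tile on the other side from the cup. Origin: centre of its underside. Leave alone.
Things that resemble listed ones, but are neither listed nor needed, are in the scene too. Of the things that look like the butter_box, take the one that is farthest from the robot's base at the start.

How it is judged (in metres and radians):
At the end, for the whole second after the job is handed in: The butter box stands flat and at rest on the counter, its back side within 5 mm of the rail's front face and within 0.05 rad of parallel to it, its middle within 12 mm of the middle of the blue tile along the rail; the honey jar, cup and sugar pot are within 15 mm of where they started (x of butter_box in the frame of rail between -0.053 and -0.043 m and angle between the x axis of butter_box and the x axis of rail, either way round below 0.05 rad and y of butter_box in the frame of blue_tile between -0.012 and 0.012 m and height (world z) of butter_box below 0.005 m and angle between butter_box's own z axis and vertical below 0.04 rad and linear speed of butter_box below 0.01 m/s and distance of each of honey_jar, cup, sugar_pot from where it was at the start of the episode below 0.015 m); the robot touches nothing.
It fails at once if the butter box is lifted off the counter or tipped (height (world z) of butter_box above 0.012 m or angle between butter_box's own z axis and vertical above 0.15 rad).
It fails at once if the honey jar is shifted by more than 15 mm or tipped (distance of honey_jar from where it was at the start of the episode above 0.015 m or angle between honey_jar's own z axis and vertical above 0.2 rad).
It fails at once if the blue cup is shifted by more than 15 mm or tipped (distance of cup from where it was at the start of the episode above 0.015 m or angle between cup's own z axis and vertical above 0.2 rad).
It fails at once if the sugar pot is shifted by more than 15 mm or tipped (distance of sugar_pot from where it was at the start of the episode above 0.015 m or angle between sugar_pot's own z axis and vertical above 0.2 rad).
It also fails if it takes over 64 s, if anything falls off the work surface, if the arm or the gripper's body presses on something with over 40 N, if the wrist force passes 120 N, or if a joint passes its speed limit or range.

### The arm

A 7-joint arm with a two-finger parallel gripper is mounted at the origin on the work surface. World frame = base frame: x ahead of the robot, y to its left, z up, the work surface at z = 0. Lengths are in mm, angles in rad, forces in N, time in s.
With the tool pointing down it reaches from about 350 to 900 mm from the base axis. Payload 19.9 kg.
Tool frame: the origin (TCP) lies between the finger pads; the fingertips stand 11 mm ahead of it and the grasp point (between the pads) lies 8 mm behind it (ctrl.tips_ahead is the distance from the TCP to the fingertips, in mm); z points along the fingers, y is the line along which they close (so a half turn about z gives the same grasp; the last joint's range is limited). The gripper opens to 85 mm and grips with 20 to 120 N. Pads are 22 mm wide; open, the fingers measure 114 mm over their backs; the gripper's body (76 mm by 85 mm) begins 54 mm behind the grasp point. The pads swing forward as they close: fully open they stand 13 mm farther back than shut.
Start: joints at [1.099, 0.417, -0.01, 1.614, 0.005, 1.111, -0.053], TCP at [260.424, -568.139, 242.26] pointing down, gripper open.
Joint ranges: [-2.81, 2.81], [-0.39, 2.02], [-1.27, 1.25], [0.06, 2.57], [-1.19, 4.33], [0.19, 2], [-2.82, 2.82]. Speed limits (rad/s): [1.89, 1.89, 2.39, 2.39, 3.01, 3.01, 3.01].

### API

Orientations are given as a rotation vector (axis times angle).
In Python, from workcell import sensors, read_camera, sign_off, ctrl gives the robot as it stands. The module is installed in compiled form; this text tells all that it offers.
- The arm moves only by the tool play_rows, never from a script. Its argument "deltas" is a list of rows, each an object with "offset": the shift along the world's x, y, z in units of 30 mm (1.0 is 30 mm), a list of three; "spin": the turn about the world's z in rad. A call has 1 to 10 rows; each row is the pose to reach, as a shift and turn from the pose commanded when the call began; what a row does not reach only later rows make up. A row lasts 1/12 s, in which the tool goes at most 41.7 mm and 7.16 degrees, less where a joint would pass 70% of its speed; a pose out of reach is approached as far as the arm can. A call with a gripper value outside its range is refused whole. "grip" is the closure, from 0 (fully open) to 1 (shut), set as the call begins (left out, the last holds). The fingers move at their own pace and stop on an object; "grip_force" is the grip in N (left out, the last holds). Time passes only in rows, so rows that repeat a pose let the fingers close. It gives the time, the measured TCP pose, the force and the opening at its end, in the units of the state.
- sensors.state(): the state, without advancing time (a new reading comes with each control period).
- read_camera(name): name is "scene" or "top" or "wrist"; returns a dict with "color" (400x640x3 uint8, blue, green, red), "camera_matrix" (3x3 intrinsics, pixels), "world_from_camera" (4x4, takes a point from camera to world coordinates). Camera axes: x right, y up, looking along -z (the intrinsics and any distortion apply to the point x, -y, -z); pixel columns grow to the right and rows downward; lengths in mm; the calibration is good to about 2 mm. A picture is of the moment at which its call begins. There is no depth.
- sign_off(): hands the job in, once; it reports no verdict.
The state is a dict: "t": time; "joint_positions": joint angles; "joint_velocities": joint speeds; "effort": joint torques, N m; "tool_pos": TCP position; "ee_rot": TCP orientation; "ft_force": force on the tool from outside, world axes, zero at the start; "wrist_torque": the same for the moment, N m; "opening": finger opening in mm.
Only numpy, scipy, OpenCV 4.12 (cv2) and the standard library are available. Lean on these libraries where they do the work, as an engineer would, in place of code of your own. Each camera call takes 0.05 s, during which the arm holds its last target. There are 200 camera calls.

## Working session

There is one attempt and no reset: what is moved stays moved. The work goes in short steps, Python scripts to look and compute and a tool call to move; the robot and the scene stay as the last step left them, time stands still between calls to the robot, and variables do not carry over. Pictures are saved under pics/ and viewed, on a budget of 10 in all, crops included, one or two more only if the job needs it, and the job is handed in when it is done.

Besides the shell and the picture viewer there is one more tool, called after "Request:" in YAML: its name, and indented under it one key for each argument. play_rows: Moves the arm, as the interface text tells. Its arguments: {"type":"object","properties":{"deltas":{"type":"array","items":{"type":"object","properties":{"offset":{"type":"array","items":{"type":"number"}},"spin":{"type":"number"}}}},"grip":{"type":"number"},"grip_force":{"type":"number"}},"required":["deltas"]}

```bash
mkdir -p pics; cat > h.py <<'E'
import numpy as np, cv2
from workcell import sensors, read_camera, sign_off, ctrl
def ray(c,px,z):
    K=c["camera_matrix"];T=np.array(c["world_from_camera"])
    p=np.atleast_2d(np.array(px,float))
    d=np.c_[(p[:,0]-K[0][2])/K[0][0],-(p[:,1]-K[1][2])/K[1][1],-np.ones(len(p))]@T[:3,:3].T
    o=T[:3,3]; return o+d*((z-o[2])/d[:,2])[:,None]
def proj(c,P):
    K=np.array(c["camera_matrix"]);T=np.array(c["world_from_camera"])
    q=(np.atleast_2d(P)-T[:3,3])@T[:3,:3]; q=q*[1,-1,-1]; q=q@K.T; return q[:,:2]/q[:,2:]
E
python3 - <<'E'
from h import *
for n in("top","scene"):
    c=read_camera(n); cv2.imwrite(f"pics/{n}0.png",c["color"]); print(n,{k:(np.round(v,3).tolist() if k!="color" else 0) for k,v in c.items()})
print(sensors.state())
E
```

```text
top {'color': 0, 'camera_matrix': [[517.523, 0.0, 331.356], [0.0, 517.523, 203.044], [0.0, 0.0, 1.0]], 'world_from_camera': [[0.003, 0.98, -0.199, 255.353], [-1.0, 0.002, -0.006, -0.426], [-0.006, 0.199, 0.98, 1260.723], [0.0, 0.0, 0.0, 1.0]]}
scene {'color': 0, 'camera_matrix': [[414.318, 0.0, 320.047], [0.0, 414.318, 199.748], [0.0, 0.0, 1.0]], 'world_from_camera': [[-0.06, -0.645, 0.762, 1173.478], [0.998, -0.055, 0.032, 18.213], [0.021, 0.762, 0.647, 628.022], [0.0, 0.0, 0.0, 1.0]]}
{'t': 0.1, 'joint_positions': array([ 1.09951654,  0.41788935, -0.01032795,  1.61411378,  0.004662  ,
        1.11067844, -0.05299866]), 'joint_velocities': array([-0.00132834, -0.00191359,  0.00181017, -0.00266957,  0.00053853,
        0.00089837,  0.00072307]), 'effort': array([ 1.31828216e-03, -8.65827513e+01,  6.80284370e-01, -4.35636628e+01,
        1.92911056e-02,  5.01971270e-03,  2.93481924e-05]), 'tool_pos': array([ 260.31162598, -567.8855459 ,  241.73833084]), 'ee_rot': array([-3.06832309e+00, -6.69716259e-01,  4.17729181e-04]), 'ft_force': array([-0.15103951,  0.20256431,  0.41712993]), 'wrist_torque': array([-0.01122748, -0.0458197 , -0.02665635]), 'opening': 85.37817396230147}
```

View pics/top0.png

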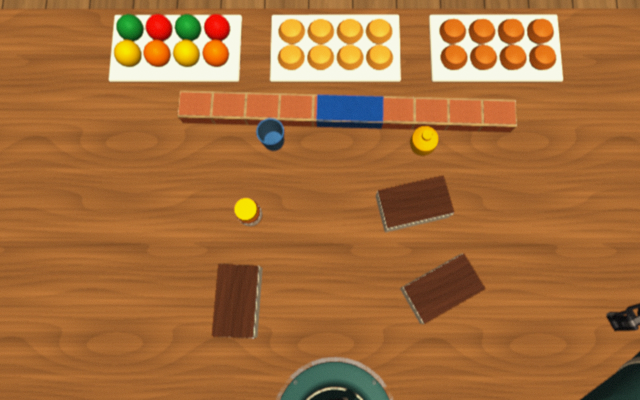

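View pics/scene0.png

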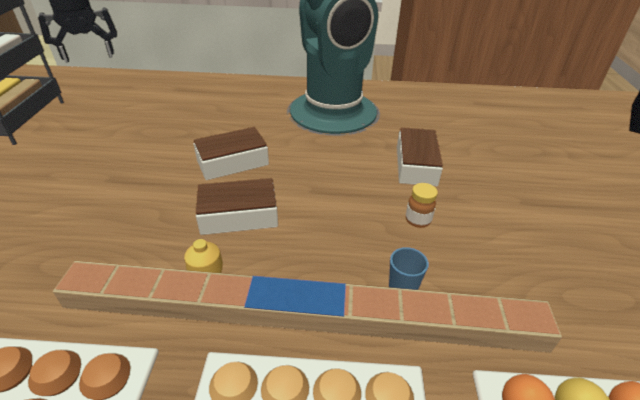

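The scene holds three look-alikes of the butter box in the top view: lids at (415,203), (443,288) and (237,300). The one at (415,203) is farthest from the base. The rail's blue tile is at about (350,110), the cup at (271,134), the pot at (425,139) and the jar at (246,210).

```bash
cat >> h.py <<'E'
def comps(m,amin):
    n,l,s,ce=cv2.connectedComponentsWithStats(m.astype(np.uint8)*255)
    return [(l==i) for i in range(1,n) if s[i,4]>amin]
def lid(c,near=None):
    hsv=cv2.cvtColor(c["color"],cv2.COLOR_BGR2HSV)
    m=(hsv[...,2]<115)&((hsv[...,0]<18)|(hsv[...,0]>170))&(hsv[...,1]>60)
    m=cv2.morphologyEx(m.astype(np.uint8),cv2.MORPH_OPEN,np.ones((3,3)))
    out=[]
    for k in comps(m,800):
        ct=max(cv2.findContours(k.astype(np.uint8),cv2.RETR_EXTERNAL,cv2.CHAIN_APPROX_NONE)[0],key=len)[:,0]
        P=ray(c,ct,65)[:,:2]
        r=cv2.minAreaRect(P.astype(np.float32)); b=cv2.boxPoints(r)
        e=b[1]-b[0],b[2]-b[1]; L=max(e,key=np.linalg.norm)
        if L[1]<0:L=-L
        out.append((np.round(r[0],1),np.round(sorted(r[1]),1),round(float(np.arctan2(-L[0],L[1])),3),np.round(ct.mean(0))))
    return out
E
python3 - <<'E'
from h import *
c=read_camera("top"); hsv=cv2.cvtColor(c["color"],cv2.COLOR_BGR2HSV)
for o in lid(c): print("lid ctr,size,yaw(of x axis),px",*o)
print(hsv[203,415],hsv[110,350],hsv[104,230],hsv[125,350],hsv[210,246],hsv[139,425],hsv[145,271])
b=(hsv[...,0]>100)&(hsv[...,0]<130)&(hsv[...,1]>120)
for k in comps(b,150):
    ct=max(cv2.findContours(k.astype(np.uint8),cv2.RETR_EXTERNAL,cv2.CHAIN_APPROX_NONE)[0],key=len)[:,0]
    r=cv2.minAreaRect(ct.astype(np.float32)); print("blue px",r, "z48 box\n",ray(c,cv2.boxPoints(r),48).round(1))
y=(hsv[...,0]>20)&(hsv[...,0]<32)&(hsv[...,1]>190)&(hsv[...,2]>120)
for k in comps(y,150):
    v,u=np.nonzero(k); print("yellow",u.mean().round(),v.mean().round(),ray(c,[[u.mean(),v.mean()]],60).round(),len(u))
v=c["color"][60:240,160:540]; cv2.imwrite("pics/crop1.png",cv2.resize(v,None,fx=2.1,fy=2.1,interpolation=cv2.INTER_CUBIC))
E
```

```text
lid ctr,size,yaw(of x axis),px [ 504.  -190.2] [ 91.6 161.6] 0.224 [415. 201.]
lid ctr,size,yaw(of x axis),px [ 303. -249.] [ 93.6 162. ] 0.503 [443. 287.]
lid ctr,size,yaw(of x axis),px [272.8 225.9] [ 90.5 161.8] 1.524 [235. 300.]
[ 10 173  99] [107 208 151] [ 10 183 206] [106 183  53] [ 28 255 247] [ 21 255 187] [105 126  69]
blue px ((349.6473083496094, 107.69853973388672), (65.14154052734375, 24.129581451416016), 1.5911402702331543) z48 box
 [[ 714.2   44.    48. ]
 [ 777.8   42.9   48. ]
 [ 773.  -119.6   48. ]
 [ 709.6 -116.9   48. ]]
blue px ((269.5, 132.5), (25.0, 25.0), 90.0) z48 box
 [[711.2 191.9  48. ]
 [711.2 130.   48. ]
 [646.6 128.6  48. ]
 [646.6 189.8  48. ]]
blue px ((348.95880126953125, 124.44168090820312), (64.031005859375, 3.512852191925049), 1.6365771293640137) z48 box
 [[ 697.5   43.5   48. ]
 [ 706.6   43.3   48. ]
 [ 702.  -114.6   48. ]
 [ 692.9 -114.2   48. ]]
yellow 127.0 52.0 [[886. 524.  60.]] 505
yellow 186.0 52.0 [[886. 375.  60.]] 489
yellow 425.0 139.0 [[ 660. -220.   60.]] 471
yellow 245.0 209.0 [[486. 211.  60.]] 404
```

View pics/crop1.png

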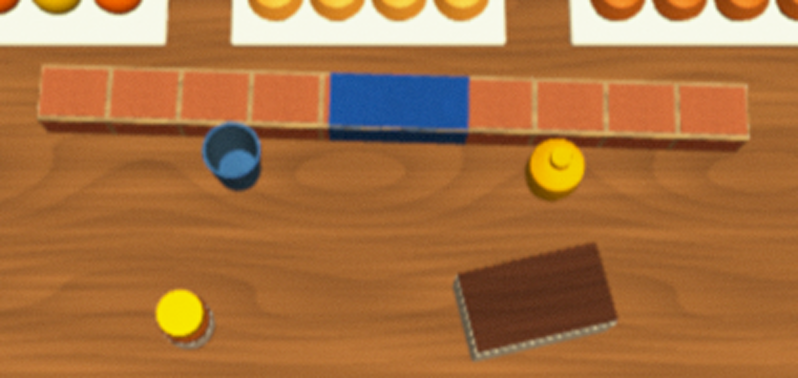

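The crop confirms the choice: dark lid, white box, nearest to the rail, below the yellow sugar pot. I'll move above the start of the end push while refining the rail.

Request:
play_rows:
  deltas:
    - {"offset":[9,7.4,0],"spin":1.365}
    - {"offset":[9,7.4,0],"spin":1.365}
    - {"offset":[9,7.4,0],"spin":1.365}
    - {"offset":[9,7.4,0],"spin":1.365}
    - {"offset":[9,7.4,0],"spin":1.365}
    - {"offset":[9,7.4,0],"spin":1.365}
    - {"offset":[9,7.4,0],"spin":1.365}
    - {"offset":[9,7.4,0],"spin":1.365}
    - {"offset":[9,7.4,0],"spin":1.365}
    - {"offset":[9,7.4,0],"spin":1.365}
  grip: 0.4

```text
t: 0.98
tool_pos: [534.0, -341.5, 242.0]
ee_rot: [-2.082, -2.352, -0.003]
ft_force: [-0.4, -0.7, 0.1]
opening: 50.8
```

```bash
python3 - <<'E'
from h import *
c=read_camera("top"); hsv=cv2.cvtColor(c["color"],cv2.COLOR_BGR2HSV)
# rail: foot of front & back-top edge by saturation/hue columns; vertical gray profile samples
g=c["color"].astype(int)
for u in(200,330,345,360,375,500): print(u,[tuple(g[v,u]) for v in range(116,132)])
t=(hsv[...,0]>100)&(hsv[...,0]<130)&(hsv[...,1]>120); t[:, :300]=0
v,u=np.nonzero(t); print("blue cols by row",[(r,u[v==r].min(),u[v==r].max()) for r in range(v.min(),v.max()+1) if (v==r).any()])
s=sensors.state(); print(s["tool_pos"].round(1),s["ee_rot"].round(3),s["joint_positions"].round(2),s["opening"],ctrl.tips_ahead)
E
```

```text
200 [(np.int64(97), np.int64(166), np.int64(208)), (np.int64(72), np.int64(132), np.int64(174)), (np.int64(38), np.int64(74), np.int64(121)), (np.int64(27), np.int64(44), np.int64(104)), (np.int64(23), np.int64(46), np.int64(107)), (np.int64(19), np.int64(42), np.int64(103)), (np.int64(24), np.int64(53), np.int64(111)), (np.int64(36), np.int64(74), np.int64(133)), (np.int64(42), np.int64(96), np.int64(157)), (np.int64(53), np.int64(106), np.int64(171)), (np.int64(52), np.int64(108), np.int64(176)), (np.int64(51), np.int64(112), np.int64(181)), (np.int64(56), np.int64(115), np.int64(181)), (np.int64(49), np.int64(110), np.int64(178)), (np.int64(54), np.int64(113), np.int64(177)), (np.int64(54), np.int64(110), np.int64(176))]
330 [(np.int64(166), np.int64(89), np.int64(27)), (np.int64(168), np.int64(90), np.int64(30)), (np.int64(161), np.int64(89), np.int64(33)), (np.int64(151), np.int64(97), np.int64(60)), (np.int64(132), np.int64(115), np.int64(98)), (np.int64(103), np.int64(99), np.int64(89)), (np.int64(67), np.int64(53), np.int64(43)), (np.int64(55), np.int64(33), np.int64(13)), (n
[... 3891 characters left out ...]
7), np.int64(382)), (112, np.int64(317), np.int64(382)), (113, np.int64(317), np.int64(382)), (114, np.int64(317), np.int64(382)), (115, np.int64(317), np.int64(382)), (116, np.int64(317), np.int64(382)), (117, np.int64(317), np.int64(381)), (118, np.int64(317), np.int64(381)), (119, np.int64(322), np.int64(381)), (120, np.int64(358), np.int64(381)), (122, np.int64(318), np.int64(327)), (123, np.int64(317), np.int64(359)), (124, np.int64(318), np.int64(381)), (125, np.int64(318), np.int64(380)), (126, np.int64(342), np.int64(380)), (127, np.int64(377), np.int64(379))]
[ 532.1 -343.8  241.8] [-2.073e+00 -2.360e+00 -1.000e-03] [ 0.79  0.46 -0.37  1.58  0.17  1.14  0.52] 51.422840960029276 11.0
```

```bash
python3 - <<'E'
from h import *
c=read_camera("top")
print(ray(c,[[200,117.8],[350,121.9],[500,126.0],[316.8,121],[382,122.7]],48).round(1))
print(ray(c,[[349,127],[317.5,126.2],[380.8,127.8]],0).round(1))
for o in lid(c): print(*o)
E
```

```text
[[ 716.8  333.4   48. ]
 [ 706.3  -38.1   48. ]
 [ 695.9 -407.2   48. ]
 [ 708.6   43.9   48. ]
 [ 704.3 -117.1   48. ]]
[[ 710.4  -37.     0. ]
 [ 712.5   43.7    0. ]
 [ 708.3 -118.4    0. ]]
[ 503.6 -190.4] [ 88.8 160.7] 0.225 [415. 201.]
[ 302.6 -248.9] [ 91.8 161.5] 0.499 [443. 288.]
[273.5 225.9] [ 90.3 160.1] 1.525 [235. 300.]
```

Request:
play_rows:
  deltas:
    - {"offset":[0,0,-1.3]}
    - {"offset":[0,0,-2.6]}
    - {"offset":[0,0,-3.9]}
    - {"offset":[0,0,-5.2]}
    - {"offset":[0,0,-6.3]}
    - {"offset":[0,0,-7]}
    - {"offset":[0,0,-7]}
    - {"offset":[0,0,-7]}

```text
$.deltas[0]: bad value
```

Request:
play_rows:
  deltas:
    - {"offset":[0,0,-1.3],"spin":0}
    - {"offset":[0,0,-2.6],"spin":0}
    - {"offset":[0,0,-3.9],"spin":0}
    - {"offset":[0,0,-5.2],"spin":0}
    - {"offset":[0,0,-6.3],"spin":0}
    - {"offset":[0,0,-7],"spin":0}
    - {"offset":[0,0,-7],"spin":0}
    - {"offset":[0,0,-7],"spin":0}

```text
t: 1.75
tool_pos: [529.6, -346.6, 32.0]
ee_rot: [-2.101, -2.334, 0.001]
ft_force: [0.3, 0.4, 1.1]
opening: 51.2
```

Request:
play_rows:
  deltas:
    - {"offset":[-0.1,0.4,0],"spin":0}
    - {"offset":[-0.2,0.8,0],"spin":0}
    - {"offset":[-0.3,1.2,0],"spin":0}
    - {"offset":[-0.36,1.5,0],"spin":0}
    - {"offset":[-0.4,1.7,0],"spin":0}
    - {"offset":[-0.4,1.75,0],"spin":0}
    - {"offset":[-0.4,1.75,0],"spin":0}

```text
t: 2.33
tool_pos: [518.6, -293.2, 32.6]
ee_rot: [2.096, 2.339, -0.0]
ft_force: [-0.1, 0.3, 0.4]
opening: 51.2
```

Request:
play_rows:
  deltas:
    - {"offset":[0,0,0],"spin":0.115}
    - {"offset":[0,0,0],"spin":0.115}
    - {"offset":[-0.05,0.2,0],"spin":0.115}
    - {"offset":[-0.09,0.4,0],"spin":0.11}
    - {"offset":[-0.14,0.6,0],"spin":0.1}
    - {"offset":[-0.18,0.8,0],"spin":0.087}
    - {"offset":[-0.22,1.0,0],"spin":0.075}
    - {"offset":[-0.26,1.25,0],"spin":0.062}
    - {"offset":[-0.3,1.5,0],"spin":0.05}
    - {"offset":[-0.3,1.5,0],"spin":0.05}

```text
t: 3.17
tool_pos: [509.5, -246.5, 32.4]
ee_rot: [-2.037, -2.391, -0.001]
ft_force: [0.8, -0.0, -0.2]
opening: 51.2
```

```bash
python3 - <<'E'
from h import *
c=read_camera("top")
for o in lid(c): print(*o)
s=sensors.state(); print(s["tool_pos"].round(1),s["ee_rot"].round(3))
cv2.imwrite("pics/top1.png",c["color"][60:360,160:560])
E
```

```text
[ 503.9 -154.2] [ 87.6 164.6] 0.154 [401. 201.]
[ 303.3 -234.7] [ 77.2 134.1] 0.524 [431. 286.]
[273.1 225.7] [ 89.3 159.3] 1.52 [235. 301.]
[ 509.6 -247.3   32.4] [-2.037 -2.392 -0.   ]
```

View pics/top1.png

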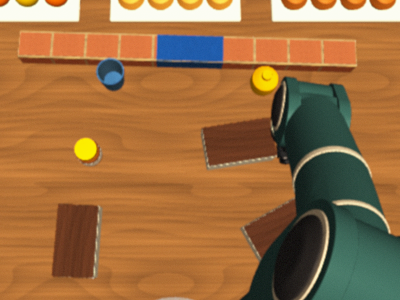

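Request:
play_rows:
  deltas:
    - {"offset":[-0.05,0.27,0],"spin":-0.014}
    - {"offset":[-0.09,0.54,0],"spin":-0.028}
    - {"offset":[-0.13,0.81,0],"spin":-0.042}
    - {"offset":[-0.17,1.08,0],"spin":-0.056}
    - {"offset":[-0.2,1.35,0],"spin":-0.07}
    - {"offset":[-0.23,1.62,0],"spin":-0.084}
    - {"offset":[-0.26,1.89,0],"spin":-0.098}
    - {"offset":[-0.29,2.16,0],"spin":-0.112}
    - {"offset":[-0.31,2.43,0],"spin":-0.126}
    - {"offset":[-0.33,2.7,0],"spin":-0.14}

```text
t: 4.05
tool_pos: [499.5, -167.8, 32.4]
ee_rot: [2.202, 2.24, -0.0]
ft_force: [-0.9, -5.8, 1.2]
opening: 51.6
```

```bash
python3 - <<'E'
from h import *
c=read_camera("top")
for o in lid(c): print(*o)
s=sensors.state(); print(s["tool_pos"].round(1),s["ee_rot"].round(3))
E
```

```text
[506.2 -76.1] [ 89.6 163.4] 0.02 [364. 201.]
[273.6 225.7] [ 89.9 160.2] 1.52 [235. 300.]
[ 499.5 -165.9   32.4] [-2.202e+00 -2.241e+00 -1.000e-03]
```

Request:
play_rows:
  deltas:
    - {"offset":[-0.01,0.2,0],"spin":-0.01}
    - {"offset":[-0.01,0.4,0],"spin":-0.02}
    - {"offset":[-0.01,0.6,0],"spin":-0.03}
    - {"offset":[0,0.8,0],"spin":-0.035}
    - {"offset":[0,1.0,0],"spin":-0.04}
    - {"offset":[0.01,1.15,0],"spin":-0.045}
    - {"offset":[0.02,1.25,0],"spin":-0.048}
    - {"offset":[0.02,1.35,0],"spin":-0.048}
    - {"offset":[0.02,1.4,0],"spin":-0.048}
    - {"offset":[0.02,1.4,0],"spin":-0.048}

```text
t: 4.93
tool_pos: [500.3, -125.6, 32.3]
ee_rot: [2.253, 2.189, 0.0]
ft_force: [-0.0, -1.7, 0.7]
opening: 51.3
```

```bash
python3 - <<'E'
from h import *
c=read_camera("top")
for o in lid(c): print(*o)
s=sensors.state(); print(s["tool_pos"].round(1),s["ee_rot"].round(3),s["joint_positions"].round(2))
E
```

```text
[512.4 -28.3] [ 87.8 150.7] -0.031 [344. 198.]
[273.4 225.7] [ 90.  159.9] 1.526 [235. 301.]
[ 500.2 -125.6   32.3] [2.254 2.189 0.   ] [ 0.41  0.55 -0.28  2.01  0.25  0.61 -0.06]
```

Request:
play_rows:
  deltas:
    - {"offset":[0,-0.7,0],"spin":0}
    - {"offset":[0,-1.4,0],"spin":0}
    - {"offset":[0,-1.4,1.3],"spin":0.1}
    - {"offset":[-0.5,-1.4,2.6],"spin":0.2}
    - {"offset":[-1.2,-1.4,3.5],"spin":0.3}
    - {"offset":[-2,-0.9,4],"spin":0.42}
    - {"offset":[-3,0,4],"spin":0.54}
    - {"offset":[-4,1,4],"spin":0.66}
    - {"offset":[-4,2,4],"spin":0.78}
    - {"offset":[-4,3.05,4],"spin":0.9}

```text
t: 5.82
tool_pos: [378.6, -33.5, 152.4]
ee_rot: [1.07, 2.953, -0.002]
ft_force: [2.0, 0.5, 0.2]
opening: 51.3
```

Request:
play_rows:
  deltas:
    - {"offset":[0,0,0],"spin":0.12}
    - {"offset":[0,0,0],"spin":0.24}
    - {"offset":[0,0,0],"spin":0.36}
    - {"offset":[0,0,0],"spin":0.48}
    - {"offset":[0,0,0],"spin":0.6}
    - {"offset":[0,0,0],"spin":0.671}
    - {"offset":[0,0,0],"spin":0.671}
  grip: 0

```text
t: 6.4
tool_pos: [380.0, -34.0, 152.2]
ee_rot: [-0.039, -3.141, -0.0]
ft_force: [-0.5, -0.4, -0.4]
opening: 85.3
```

```bash
python3 - <<'E'
from h import *
c=read_camera("top")
for o in lid(c): print(*o)
s=sensors.state(); print(s["tool_pos"].round(1),s["ee_rot"].round(3),s["joint_positions"].round(2),s["opening"])
cv2.imwrite("pics/top2.png",c["color"][60:360,160:560])
E
```

```text
[514.5 -31.3] [ 84.7 158.7] 0.001 [342. 191.]
[ 302.8 -248.6] [ 93.6 161.4] 0.503 [444. 287.]
[272.8 225.9] [ 90.3 161.5] 1.525 [235. 301.]
[380.  -34.  152.2] [-0.047 -3.141 -0.   ] [ 0.7   0.16 -0.73  2.25  0.15  0.78  1.41] 85.36659718003277
```

View pics/top2.png

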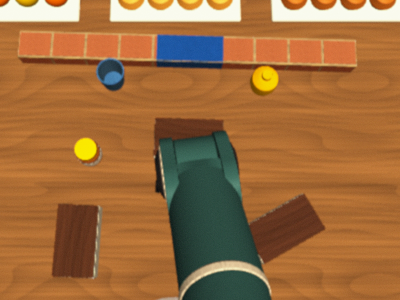

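Request:
play_rows:
  deltas:
    - {"offset":[0,0,-1.3],"spin":0}
    - {"offset":[0,0,-2.6],"spin":0}
    - {"offset":[0,0,-3.6],"spin":0}
    - {"offset":[0.1,0.1,-4],"spin":0}
    - {"offset":[0.5,0.1,-4],"spin":0}
    - {"offset":[1.0,0.1,-4],"spin":0}
    - {"offset":[1.5,0.1,-4],"spin":0}
    - {"offset":[1.9,0.1,-4],"spin":0}
    - {"offset":[2.1,0.1,-4],"spin":0}

```text
t: 7.2
tool_pos: [444.5, -30.9, 32.2]
ee_rot: [0.05, 3.141, 0.0]
ft_force: [-0.5, 0.0, -0.5]
opening: 85.0
```

Request:
play_rows:
  deltas:
    - {"offset":[0.27,-0.01,0],"spin":0}
    - {"offset":[0.54,-0.015,0],"spin":0}
    - {"offset":[0.81,-0.02,0],"spin":0}
    - {"offset":[1.08,-0.03,0],"spin":0}
    - {"offset":[1.35,-0.04,0],"spin":0}
    - {"offset":[1.62,-0.045,0],"spin":0}
    - {"offset":[1.89,-0.05,0],"spin":0}
    - {"offset":[2.16,-0.06,0],"spin":0}
    - {"offset":[2.4,-0.07,0],"spin":0}
    - {"offset":[2.5,-0.07,0],"spin":0}

```text
t: 8.03
tool_pos: [518.2, -33.3, 32.1]
ee_rot: [-0.047, -3.14, 0.0]
ft_force: [-3.7, 0.7, -0.3]
opening: 85.6
```

```bash
python3 - <<'E'
from h import *
c=read_camera("top")
for o in lid(c): print(*o)
s=sensors.state(); print(s["tool_pos"].round(1),s["ee_rot"].round(3),s["joint_positions"].round(2),s["opening"])
c=read_camera("scene"); print("scene")
for o in lid(c): print(*o)
cv2.imwrite("pics/sc2.png",c["color"])
E
```

```text
[273.5 225.8] [ 89.7 160.1] 1.52 [235. 302.]
[518.5 -33.3  32.1] [-0.047 -3.141  0.   ] [ 0.44  0.6  -0.54  2.    0.49  0.67  1.13] 85.07402329132049
scene
[-578.1  273.3] [ 67.4 965.2] 1.444 [403.  40.]
[-588.8  362. ] [ 97.3 974.4] 1.414 [427.  41.]
[-619.3  521.7] [ 136.2 1060.8] 1.263 [464.  39.]
[-643.9  740.9] [ 107.1 1127.5] 1.165 [515.  39.]
[-637.9  857.7] [  90.7 1140.5] 1.156 [543.  45.]
[-671.6 1035.4] [ 127.5 1299.5] 1.038 [583.  43.]
[ 310.7 -246.5] [ 95.  159.3] 0.489 [228. 144.]
[281.4 226. ] [ 89.4 166.2] 1.523 [422. 148.]
[582.  -33.2] [ 95.5 161.7] -0.077 [306. 225.]
```

View pics/sc2.png

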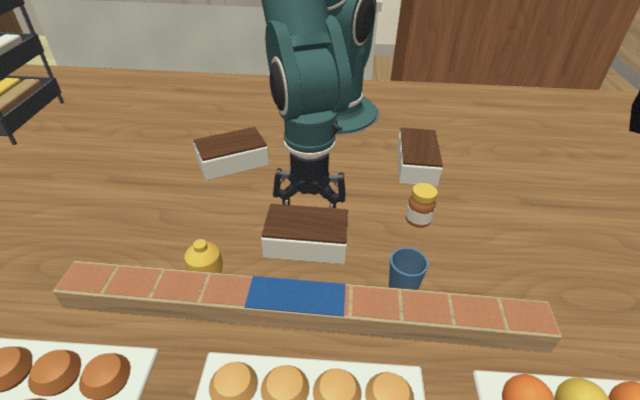

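The box sits in front of the tile at lid centre (306,225), with the fingers behind it at about (310,195). The measured y is about -34 and the slot needs -36 at the rail, so I push straight in along the rail's normal.

Request:
play_rows:
  deltas:
    - {"offset":[0.25,-0.01,0],"spin":0}
    - {"offset":[0.5,-0.015,0],"spin":0}
    - {"offset":[0.75,-0.02,0],"spin":0}
    - {"offset":[1.0,-0.03,0],"spin":0}
    - {"offset":[1.25,-0.035,0],"spin":0}
    - {"offset":[1.5,-0.04,0],"spin":0}
    - {"offset":[1.75,-0.05,0],"spin":0}
    - {"offset":[2.0,-0.055,0],"spin":0}
    - {"offset":[2.2,-0.06,0],"spin":0}
    - {"offset":[2.3,-0.065,0],"spin":0}

```text
t: 8.97
tool_pos: [588.0, -35.1, 32.2]
ee_rot: [0.045, 3.141, 0.0]
ft_force: [-4.0, 0.4, 0.2]
opening: 85.6
```

Request:
play_rows:
  deltas:
    - {"offset":[0.1,0,0],"spin":0}
    - {"offset":[0.2,0,0],"spin":0}
    - {"offset":[0.3,0,0],"spin":0}
    - {"offset":[0.35,0,0],"spin":0}

```text
t: 9.3
tool_pos: [597.9, -35.2, 32.3]
ee_rot: [0.045, 3.141, -0.0]
ft_force: [-4.0, -0.1, -1.8]
opening: 85.4
```

```bash
python3 - <<'E'
from h import *
s=sensors.state(); print(s["tool_pos"].round(1),s["ft_force"].round(1))
c=read_camera("scene")
for o in lid(c): 
    if o[0][0]>450: print(*o)
E
```

```text
[597.9 -35.2  32.3] [-4.  -0.1 -1.8]
[659.4 -33.5] [ 66.  168.1] -0.212 [303. 253.]
```

Request:
play_rows:
  deltas:
    - {"offset":[0.05,0,0],"spin":0}
    - {"offset":[0.1,0,0],"spin":0}
    - {"offset":[0.1,0,0],"spin":0}

```text
t: 9.6
tool_pos: [600.8, -35.2, 32.3]
ee_rot: [0.045, 3.141, -0.0]
ft_force: [-1.9, -0.0, -1.1]
opening: 85.5
```

Request:
play_rows:
  deltas:
    - {"offset":[0.03,0,0],"spin":0}
    - {"offset":[0.06,0,0],"spin":0}
    - {"offset":[0.06,0,0],"spin":0}

```text
t: 9.85
tool_pos: [602.4, -35.2, 32.3]
ee_rot: [-0.045, -3.141, 0.0]
ft_force: [-2.8, 1.0, 0.6]
opening: 85.5
```

Not at the rail yet; continuing in small steps.

Request:
play_rows:
  deltas:
    - {"offset":[0.04,0,0],"spin":0}
    - {"offset":[0.07,0,0],"spin":0}
    - {"offset":[0.07,0,0],"spin":0}

```text
t: 10.1
tool_pos: [603.0, -35.1, 32.2]
ee_rot: [-0.045, -3.138, 0.001]
ft_force: [-17.7, 0.1, 11.8]
opening: 85.1
```

Request:
play_rows:
  deltas:
    - {"offset":[0.03,0,0],"spin":0}
    - {"offset":[0.05,0,0],"spin":0}
    - {"offset":[0.05,0,0],"spin":0}

```text
t: 10.35
tool_pos: [603.0, -35.2, 32.1]
ee_rot: [-0.045, -3.135, 0.002]
ft_force: [-30.1, 0.6, 23.1]
opening: 85.1
```

The force rose to 30 N, so the box is against the rail. I retreat and look.

Request:
play_rows:
  deltas:
    - {"offset":[-0.1,0,0],"spin":0}
    - {"offset":[-0.3,0,0],"spin":0}
    - {"offset":[-1,0,0],"spin":0}
    - {"offset":[-2,0,0],"spin":0}
    - {"offset":[-3,0,0.8],"spin":0}
    - {"offset":[-4,-0.5,2],"spin":0}
    - {"offset":[-4.5,-1.5,3.2],"spin":0}
    - {"offset":[-5,-2.5,4.4],"spin":0}
    - {"offset":[-5,-3.7,5.6],"spin":0}
    - {"offset":[-5,-4.5,6],"spin":0}

```text
t: 11.18
tool_pos: [456.3, -159.1, 206.0]
ee_rot: [0.043, 3.139, -0.002]
ft_force: [2.1, -0.4, 1.5]
opening: 85.3
```

Request:
play_rows:
  deltas:
    - {"offset":[0,-1,0],"spin":0}
    - {"offset":[0,-2,0],"spin":0}
    - {"offset":[0,-3,0],"spin":0}
    - {"offset":[0,-4,0],"spin":0}
    - {"offset":[0,-4,0],"spin":0}

```text
t: 11.6
tool_pos: [455.8, -284.5, 203.4]
ee_rot: [0.055, 3.14, -0.003]
ft_force: [-0.8, -0.8, -0.3]
opening: 85.7
```

```bash
python3 - <<'E'
from h import *
c=read_camera("top"); hsv=cv2.cvtColor(c["color"],cv2.COLOR_BGR2HSV)
for o in lid(c): print(*o)
t=(hsv[...,0]>100)&(hsv[...,0]<130)&(hsv[...,1]>120); t[:, :300]=0
print("tile top ends",[(np.nonzero(t[r])[0].min(),np.nonzero(t[r])[0].max()) for r in(100,110)])
y=(hsv[...,0]>20)&(hsv[...,0]<32)&(hsv[...,1]>190)&(hsv[...,2]>120)
for k in comps(y,150):
    v,u=np.nonzero(k); print("yellow",ray(c,[[u.mean(),v.mean()]],60).round(1),len(u))
b=(hsv[...,0]>100)&(hsv[...,0]<130)&(hsv[...,1]>120); b[:,300:]=0
for k in comps(b,150): v,u=np.nonzero(k); print("cup",u.mean(),v.mean(),cv2.boundingRect(np.c_[u,v].astype(np.int32)))
s=sensors.state(); print(s["tool_pos"].round(1),s["ft_force"].round(1))
cv2.imwrite("pics/top3.png",cv2.resize(c["color"][80:230,220:460],None,fx=3.3,fy=3.3,interpolation=cv2.INTER_CUBIC))
E
```

```text
[658.5 -76.8] [ 89.8 240.2] -0.029 [362. 135.]
[ 303.2 -250.5] [ 92.6 162.7] 0.499 [443. 287.]
[273.5 225.8] [ 90.1 160.1] 1.524 [235. 300.]
tile top ends [(np.int64(318), np.int64(382)), (np.int64(317), np.int64(382))]
yellow [[957.5 112.1  60. ]] 195
yellow [[957.7  37.4  60. ]] 190
yellow [[958. -38.  60.]] 193
yellow [[ 958.1 -113.2   60. ]] 189
yellow [[886.  523.8  60. ]] 515
yellow [[886.1 375.5  60. ]] 496
yellow [[885.8 112.8  60. ]] 186
yellow [[885.8  37.8  60. ]] 185
yellow [[885.6 -37.6  60. ]] 191
yellow [[ 886.  -113.4   60. ]] 188
yellow [[ 659.5 -220.    60. ]] 478
yellow [[485.6 211.1  60. ]] 404
cup 271.09584664536743 135.20447284345047 (257, 119, 26, 27)
[ 456.3 -281.5  203.3] [ 0.5  2.1 -0.2]
```

View pics/top3.png

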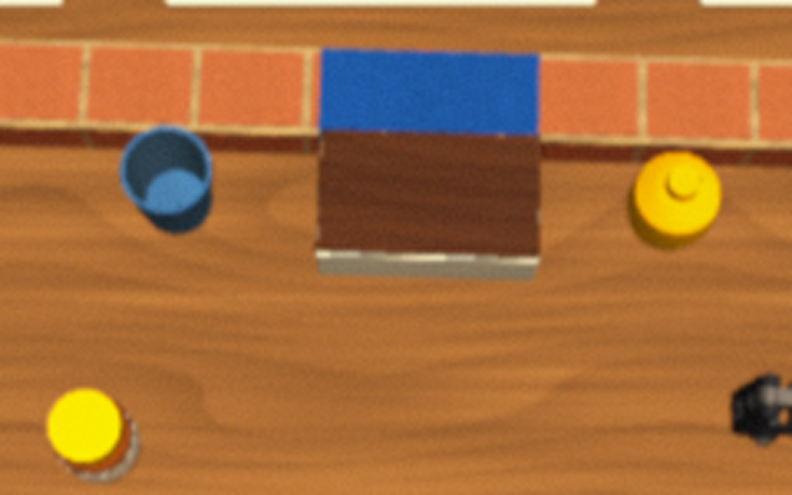

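The lid spans columns 318–540 in the crop and the tile 320–540. The box lies flat on the rail, and the cup, pot and jar are where they were. The gripper is clear at the right.

```bash
python3 - <<'E'
from h import *
c=read_camera("top"); print(ray(c,[[220+318/3.3,135],[220+540/3.3,135]],65).round(1))
print(sensors.state()["joint_velocities"].round(3)); print(sign_off())
E
```

```text
[[ 666.5   44.    65. ]
 [ 666.6 -118.9   65. ]]
[-0.026 -0.016 -0.028  0.019 -0.006  0.003 -0.008]
the job is handed in; nothing more can be done
None
```

The butter box is in its place against the rail and I have handed the job in, at about 12 s of the 64 s. `sign_off` gives no verdict, so the result rests on my own last checks.

I took the farthest of the three look-alikes. I pushed it on its end in a shallow arc until it was lined up with the tile. Then I pushed its long side straight into the rail with both open fingers until the wrist force rose to about 30 N along the push. After that I backed off clear.

**Last checks, from the top camera:**

| Check | Measured | Wanted |
|---|---|---|
| Box middle along the rail (world y) | about -37.5 mm | about -36 to -37 mm (tile middle), within 12 mm |
| Box centre distance from robot (world x) | about 658.5 mm | about 660 mm, within 5 mm |
| Box angle | -0.029 rad | -0.028 rad (rail), within 0.05 rad |

- **Other things:** the honey jar and sugar pot measured within 1 mm of where they started. The cup looked unmoved, with its image bounding box about where it was.
- **Robot:** the gripper was about 200 mm above the counter and clear of everything.

**Checks that disagreed:**
- The last lid mask ran into the dark front of the rail and gave a length of 240 mm. I therefore took the along-rail position from the lid's visible edges instead. The angle in the table comes from that same mask, but the picture showed the box flat against the rail.
- The scene camera's reading near the rail was unusable for the same reason.
- Contact came about 2 mm farther in than I had worked out, which is within the calibration error.

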